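# Release a spice jar from a ratchet jar clamp

### The arm

A 6-joint arm with a two-finger parallel gripper is mounted at the origin on a cart in front of the work surface, level with it; the furniture and walls round the work are solid. World frame = base frame: x ahead of the robot, y to its left, z up, the work surface at z = 0. Lengths are in mm, angles in rad, forces in N, time in s.
With the tool pointing down it reaches from about 275 to 1000 mm from the base axis. Payload 8.4 kg.
Tool frame: the origin (TCP) lies at the very end of the fingers, on their centre line; the grasp point (between the pads) lies 19 mm behind it; z points along the fingers, y is the line along which they close (so a half turn about z gives the same grasp; the last joint's range is limited). The gripper opens to 85 mm and grips with 20 to 120 N. Pads are 22 mm wide; open, the fingers measure 114 mm over their backs; the gripper's body (76 mm by 85 mm) begins 54 mm behind the grasp point. The pads swing forward as they close: fully open they stand 13 mm farther back than shut.
Start: joints at [-0.002, 0.353, 1.633, -0, 1.155, -0.002], TCP at [625.002, -0, 231.281] pointing down, gripper open.
Joint ranges: [-2.63, 2.63], [-0.92, 2.1], [0.06, 2.66], [-1.3, 4.44], [0, 2.69], [-3.02, 3.02]. Speed limits (rad/s): [2.22, 2.22, 2.79, 3.14, 3.14, 3.14].

### API

Orientations are given as [roll, pitch, yaw] about the fixed x, y, z axes, in that order (R = Rz(yaw) Ry(pitch) Rx(roll)).
In Python, from rig import sensors, grab_frame, camera_params, order gives the robot as it stands. The module is installed in compiled form; this text tells all that it offers.
- The arm moves only by the tool move_arm, never from a script. Its argument "motion" is a list of rows, each a list of 7 numbers: the turn, a rotation vector about the tool's x, y, z in parts of the range, where 1.0 means pi rad, then the shift along the tool's x, y, z in shares of 0.8 m (1.0 is 0.8 m), then the finger opening in m, from 0 to 0.0854. A call has 1 to 8 rows; each row is the pose to reach, as a shift and turn from the pose commanded when the call began, along the tool's axes at that moment; what a row does not reach only later rows make up. A row lasts 1/8 s, in which the tool goes at most 62.5 mm and 10.7 degrees, less where a joint would pass 70% of its speed; a pose out of reach is approached as far as the arm can. No shift or turn number may pass 1 either way. A call with a gripper value outside its range is refused whole. The fingers move at their own pace and stop on an object; "grip_force" is the grip in N (left out, the last holds). Time passes only in rows, so rows that repeat a pose let the fingers close. It gives the time, the measured TCP pose, the force, the opening and the grip force at its end, in the units of the state.
- sensors.sense(): the state, without advancing time (a new reading comes with each control period).
- grab_frame(name): name is "scene" or "side" or "wrist"; returns (picture, depth): 400x640x3 uint8, red, green, blue; 400x640 float32, mm along the optical axis (not along the pixel's ray), 0 where there is no reading.
- camera_params(name): a dict with "camera_matrix" (3x3 intrinsics, pixels), "world_from_camera" (4x4, takes a point from camera to world coordinates). Camera axes: x right, y down, z forward; pixel columns grow to the right and rows downward; lengths in mm; the calibration is good to about 2 mm. A picture is of the moment at which its call begins: read the wrist's pose just before it. camera_params takes no time and is no camera call; for the wrist camera it gives the pose at the moment of the call.
- order.sign_off(): hands the job in; it is judged then, once.
The state is a dict: "clock": time; "qpos": joint angles; "qvel": joint speeds; "joint_efforts": joint torques, N m; "eef_pos": TCP position; "tcp_rot": TCP orientation; "contact_force": force on the tool from outside, world axes, zero at the start; "wrist_torque": the same for the moment, N m; "opening": opening from 0.0 (shut) to 1.0 (fully open); "grasp_force": force on a finger pad.
Only numpy, scipy, OpenCV 4.12 (cv2) and the standard library are available. Lean on these libraries where they do the work, as an engineer would, in place of code of your own. Each camera call takes 0.05 s, during which the arm holds its last target. There are 200 camera calls.

### The job

The spice jar is held in the sloping jar clamp, whose sliding jaw is locked by a ratchet pawl. Flip the pawl's thumb lever right over, away from the jaw, so that it stays clear of the teeth; then slide the jaw all the way back to its stop while the jar stays in its seat. Then lift the leaning jar out and set it down, without dropping it, upright and wholly on the round wooden board; leave the jaw back, the pawl flipped over and the things standing behind the work where they are.

Things in the scene. Friction and masses are not known exactly. Their poses are not given: they have to be found in the camera images.
- clamp: Jar clamp of steel and grey plastic with a grey painted bed, fixed to the worktop, 230 mm long (its y), 105 mm deep (its x). Origin on the worktop under the middle of its bed, z up, turned by yaw only. The bed slopes 30 degrees, rising toward +x, so that it faces up and toward the clamp's -x, where the robot stands.
- bed (a point): Centre of the bed's top face, 45 mm above the clamp's origin. BED AXES: x up the slope, y along the clamp (its own y), z square off the bed, leaning 30 degrees toward the robot. Bed coordinates in mm: fixed jaw y -107 to -92, 50 high; closed sliding jaw y -46 to -11; pawl bracket y 75 to 101, 37 high, its pivot pin at y 88, z 28.
- jaw (a joint): Sliding jaw, m along bed +y: 0 closed on the jar (about 4 mm play in all), 0.05 fully back at its stop. Stiff slide, about 2 N, stays where left. While the pawl is engaged its teeth stop it after about 1 mm.
- jaw_fin (a point): Middle of the top edge of the jaw's upright steel grip fin, 90 mm off the bed (bed z). Fin: 12 mm thick along bed x, 32 mm long along bed y, stands 40 mm above the jaw block (block top at bed z 50, block 44 mm along x). Moves with the jaw. Free space of about 60 mm along y between the fin and the pawl's thumb lever when the jaw is closed.
- pawl (a joint): Ratchet pawl, rad, turns about the bed's x axis: 0 engaged (thumb lever leans 35 degrees toward the jaw, -y), 1.4 flipped over (leans 45 degrees away, +y). Light (under 1 N at the thumb); falls by its own weight to whichever side of upright it leans and stays there.
- pawl_thumb (a point): Centre of the thumb pad (22 mm along bed x, 14 mm long, 8 mm thick) at the end of the pawl's thumb lever, 48 mm from the pivot pin. At the start at bed y 60, z 67 mm; flipped over at y 122, z 62 mm. Pushed toward +y to flip.
- jar: Spice jar with a cap, a plain cylinder 42 mm in diameter over body and cap, 106 mm tall, about 0.11 kg. Origin at the centre of its underside, z along its axis toward the cap. At the start it stands in the clamp's seat, its axis along bed z within 3 degrees, leaning about 30 degrees toward the clamp's -x; free to be gripped along bed x at 40 mm and more above its underside.
- jar_seat (a point): Point on the bed where the centre of the jar's underside rests (bed x 0, y -70, z 0). An open V lip 32 mm high stands on its low (-x) side and stops the jar from sliding; nothing stands on its +x side.
- board: Round wooden rolling board on three feet, 220 mm in diameter, 0.45 kg, loose on the worktop; origin at the centre of its underside, flat top 25 mm above it.
- small_bowl: Bystander: small steel bowl, 72 mm wide, 27 mm high, origin at the centre of its underside.
- cup: Bystander: steel cup, 76 mm wide, 100 mm high, origin at the centre of its underside.
- lemon: Bystander: lemon, 66x53x52 mm, origin at its underside.

How it is judged (in metres and radians):
On the way, in this order (a step that is already met when the one before it is completed fails the run):
1. the pawl is flipped over, with the jaw still closed (value of joint pawl above 1.1 rad and value of joint jaw below 0.01 m), for 0.2 s.
2. the jaw is slid back to its stop while the jar is still in its seat (value of joint jaw above 0.044 m and distance between jar and jar_seat below 0.03 m and value of joint pawl above 1 rad), for 0.2 s.
At the end, for the whole second after the job is handed in: The jar stands upright (within 0.1 rad), at rest and released on the flat-lying round board, its axis within 92 mm of the board's centre; the jaw is within 8 mm of its rear stop and the pawl is still flipped over (more than 1.0 rad) (value of joint jaw above 0.042 m and value of joint pawl above 1 rad and horizontal distance between jar and board below 0.092 m and angle between jar's own z axis and vertical below 0.1 rad and z of jar in the frame of board between 0.021 and 0.029 m and contact force between jar and board above 0.2 N and linear speed of jar below 0.02 m/s and angle between board's own z axis and vertical below 0.05 rad); the robot touches nothing.
It fails at once if the jar is dropped: it moves faster than 0.5 m/s while the fingers do not touch it (contact force between jar and the fingers below 0.02 N and linear speed of jar above 0.5 m/s).
It fails at once if the jar is tipped over (more than 70 degrees) (angle between jar's own z axis and vertical above 1.22 rad).
It fails at once if the small bowl is shifted more than 30 mm (distance of small_bowl from where it was at the start of the episode above 0.03 m).
It fails at once if the cup is shifted more than 30 mm (distance of cup from where it was at the start of the episode above 0.03 m).
It fails at once if the lemon is shifted more than 30 mm (distance of lemon from where it was at the start of the episode above 0.03 m).
It also fails if it takes over 61 s, if anything falls off the work surface, if the arm or the gripper's body presses on something with over 40 N, if the wrist force passes 120 N, or if a joint passes its speed limit or range.

## Working session

There is one attempt and no reset: what is moved stays moved. The work goes in short steps, Python scripts to look and compute and a tool call to move; the robot and the scene stay as the last step left them, time stands still between calls to the robot, and variables do not carry over. Pictures are saved under pics/ and viewed, at most 10 in all, crops included, and the job is handed in when it is done.

Besides the shell and the picture viewer there is one more tool, called after "Emit:" in YAML: its name, and indented under it one key for each argument. move_arm: Moves the arm, as the interface text tells. Its arguments: {"type":"object","properties":{"motion":{"type":"array","items":{"type":"array","items":{"type":"number"}}},"grip_force":{"type":"number"}},"required":["motion"]}

```bash
mkdir -p pics; python3 - <<'E'
from rig import sensors, grab_frame, camera_params
import cv2,numpy as np
for n in ("scene","side"):
    p,d=grab_frame(n); cv2.imwrite(f"pics/{n}0.png",p[:,:,::-1]); np.save(f"{n}0.npy",d); np.save(f"{n}0p.npy",p)
    c=camera_params(n); print(n,np.round(c["camera_matrix"],1).tolist(),np.round(c["world_from_camera"],3).tolist())
print(sensors.sense())
E
```

```text
scene [[462.4, 0.0, 325.1], [0.0, 462.4, 197.6], [0.0, 0.0, 1.0]] [[0.871, -0.367, 0.328, 214.001], [-0.492, -0.643, 0.586, -676.9], [-0.004, -0.672, -0.741, 976.618], [0.0, 0.0, 0.0, 1.0]]
side [[478.0, 0.0, 317.2], [0.0, 478.0, 204.0], [0.0, 0.0, 1.0]] [[0.878, -0.216, 0.426, 81.481], [-0.478, -0.372, 0.796, -875.516], [-0.013, -0.903, -0.43, 602.982], [0.0, 0.0, 0.0, 1.0]]
{'clock': 0.1, 'qpos': array([-2.42288220e-03,  3.53569380e-01,  1.63405486e+00, -1.12072244e-05,
        1.15521252e+00, -2.43260181e-03]), 'qvel': array([ 0.00092282,  0.0002411 , -0.0028953 , -0.00026928,  0.00028947,
        0.00068484]), 'joint_efforts': array([ 4.27485766e-04, -6.06356549e+01, -3.42817569e+01, -7.40920814e-05,
        3.91241178e-03, -4.99377973e-05]), 'eef_pos': array([ 6.24571784e+02, -1.67762231e-02,  2.30644799e+02]), 'tcp_rot': array([-3.14034853e+00,  7.22120942e-06,  1.57081058e+00]), 'contact_force': array([-0.68793854, -0.02241877,  0.30583916]), 'wrist_torque': array([-0.00115996,  0.01771284,  0.03482549]), 'grasp_force': 0.0, 'opening': 1.0021747315909384}
```

View pics/scene0.png

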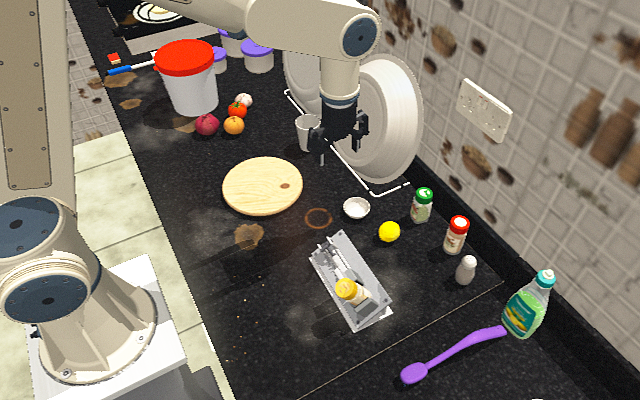

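View pics/side0.png

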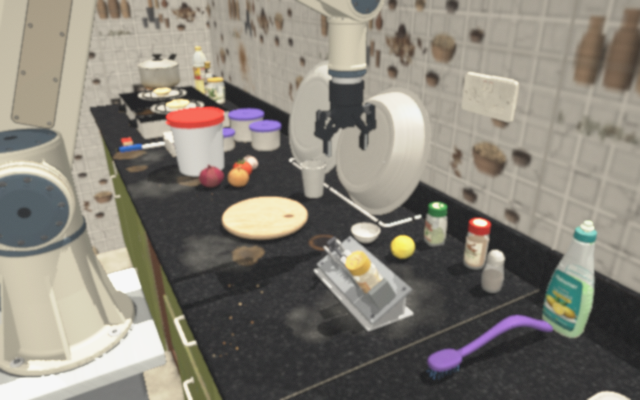

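```bash
cat > h.py <<'E'
import numpy as np,cv2
from rig import camera_params
def cloud(n,d,T=None,K=None):
    c=camera_params(n);K=c["camera_matrix"];T=c["world_from_camera"] if T is None else T
    v,u=np.mgrid[:400,:640]
    P=np.stack([(u-K[0,2])/K[0,0]*d,(v-K[1,2])/K[1,1]*d,d,np.ones_like(d)],-1)@np.array(T).T
    P=P[...,:3]; P[d==0]=np.nan; return P
E
python3 - <<'E'
from h import *
p=np.load("scene0p.npy");P=cloud("scene",np.load("scene0.npy"))
cv2.imwrite("pics/crop1.png",cv2.resize(p[215:340,280:420,::-1],None,fx=5,fy=4.8,interpolation=cv2.INTER_CUBIC))
for n,(u,v) in dict(table=(300,300),board=(262,186),bowl=(356,208),lemon=(389,231),cup=(308,130),jarcap=(346,288),far=(325,238),corner=(387,318)).items(): print(n,P[v,u].round())
M=(P[...,2]>20)&(P[...,2]<30); M[:150]=0;M[225:]=0;M[:,:215]=0;M[:,310:]=0
q=P[M][:,:2].astype(np.float32);print("board",cv2.minEnclosingCircle(q))
E
```

```text
table [ 433. -161.    1.]
board [501. 203.  26.]
bowl [701.  18.   1.]
lemon [ 711. -121.   45.]
cup [693. 281.  95.]
jarcap [ 497. -257.  141.]
far [575. -29.  -1.]
corner [ 585. -302.    3.]
board ((505.9694519042969, 212.638916015625), 115.96788787841797)
```

View pics/crop1.png

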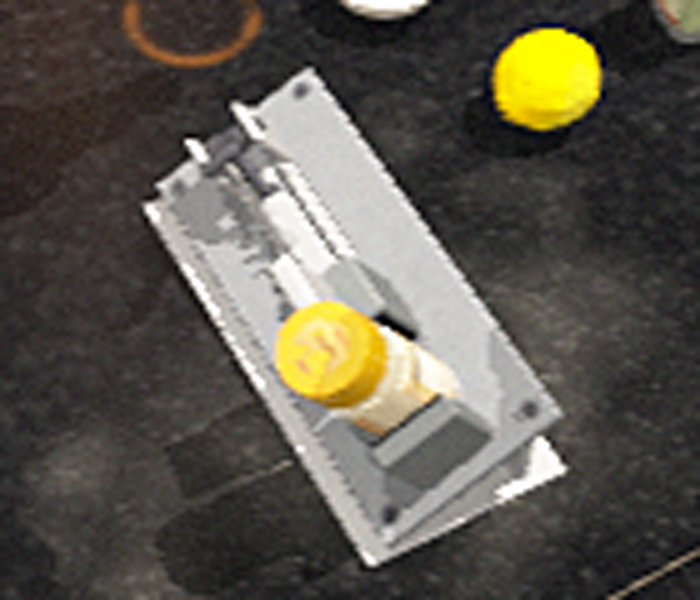

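```bash
cat > fit.py <<'E'
from h import *
def fit(P,verbose=True):
    q=P.reshape(-1,3); q=q[np.isfinite(q).all(1)]
    q=q[(q[:,0]>420)&(q[:,0]<680)&(q[:,1]>-340)&(q[:,1]<0)&(q[:,2]>10)&(q[:,2]<200)]
    q=q[~((np.hypot(q[:,0]-711,q[:,1]+121)<45))]
    rng=np.random.default_rng(0);best=0
    for _ in range(3000):
        a,b,c=q[rng.choice(len(q),3,False)];n=np.cross(b-a,c-a)
        L=np.linalg.norm(n)
        if L<500: continue
        n/=L; n*=np.sign(n[2])
        if abs(n[2]-.866)>.05: continue
        m=abs((q-a)@n)<2
        if m.sum()>best: best=m.sum();B=m
    s=q[B];c0=s.mean(0);n=np.linalg.svd(s-c0,full_matrices=False)[2][2];n*=np.sign(n[2])
    yaw=np.arctan2(-n[1],-n[0])
    print("n",n.round(3),"tilt",np.degrees(np.arccos(n[2])),"yaw from n",yaw,len(s))
    ey=np.cross(n,[-n[0],-n[1],0]);ey/=np.linalg.norm(ey);ex=np.cross(ey,n)
    uv=np.c_[(s-c0)@ex,(s-c0)@ey].astype(np.float32)
    (cx,cy),sz,ang=cv2.minAreaRect(uv);print("rect",cx,cy,sz,ang)
    for k in (0,1): print("pct",np.percentile(uv[:,k],[0,.5,2,98,99.5,100]).round(1))
    ctr=c0+cx*ex+cy*ey; print("bed centre",ctr.round(1),"ex",ex.round(3),"ey",ey.round(3))
    return ctr,ex,ey,n,q
if __name__=="__main__":
    for n in("scene","side"): fit(cloud(n,np.load(n+"0.npy")))
E
python3 fit.py
```

```text
n [-0.503  0.018  0.864] tilt 30.201843597380606 yaw from n -0.036476814317452186 1551
rect -6.153179168701172 3.7277679443359375 (100.22908782958984, 230.58140563964844) 0.32010671496391296
pct [-56.5 -55.7 -54.6  42.8  43.5  44.3]
pct [-111.8 -110.3 -108.7  113.3  117.9  119.2]
bed centre [ 552.7 -184.    45.9] ex [ 0.864 -0.032  0.503] ey [0.036 0.999 0.   ]
n [-0.5    0.016  0.866] tilt 30.008175666472482 yaw from n -0.03243310874416237 1829
rect 5.707427978515625 13.61981201171875 (99.94287872314453, 232.3260955810547) 0.07977959513664246
pct [-44.4 -44.  -43.3  54.2  55.1  55.8]
pct [-102.5 -101.3  -99.9  122.1  127.   129.7]
bed centre [ 549.1 -185.5   43.3] ex [ 0.865 -0.028  0.5  ] ey [0.032 0.999 0.   ]
```

```bash
cat > go.py <<'E'
# usage: go.py bx by bz  (TCP target in bed mm, tool aligned to bed)   -> tool-frame turn and shift
import sys,json,numpy as np
from scipy.spatial.transform import Rotation as Ro
from rig import sensors
C=np.array([550.9,-184.8,45.]);yaw=-0.034;t=np.radians(30)
ex=np.array([np.cos(t)*np.cos(yaw),np.cos(t)*np.sin(yaw),np.sin(t)]);ey=np.array([-np.sin(yaw),np.cos(yaw),0]);n=np.cross(ex,ey)
Rb=np.c_[ex,ey,n]; RT=np.c_[ey,ex,-n]
def cur():
    s=sensors.sense(); return s["eef_pos"],Ro.from_euler("xyz",s["tcp_rot"]).as_matrix(),s
def to(p,R):
    p0,R0,s=cur(); print("turn",Ro.from_matrix(R0.T@R).as_rotvec().round(4),"shift m",(R0.T@(p-p0)/1000).round(4))
def bed(p): return (np.atleast_2d(p)-C)@Rb
if __name__=="__main__":
    p0,R0,s=cur();print("bed now",bed(p0).round(1),"clock",s["clock"],"open",s["opening"],"F",s["contact_force"].round(1))
    if len(sys.argv)>3: to(C+Rb@np.array(sys.argv[1:4],float),RT)
E
python3 go.py -10 20 260
python3 - <<'E'
from h import *; from go import bed
for n in("scene","side"):
    P=cloud(n,np.load(n+"0.npy"));b=bed(P.reshape(-1,3));b=b[np.isfinite(b).all(1)]
    for nm,lo,hi in(("thumb",(-20,45,55),(20,80,80)),("fin",(-15,-50,70),(15,0,100)),("cap",(-40,-110,102),(40,-40,112)),("jaw top",(-30,-60,44),(30,0,56)),("fixed",(-30,-115,44),(30,-88,54))):
        m=((b>lo)&(b<hi)).all(1);q=b[m]
        if m.sum()>5: print(n,nm,m.sum(),np.percentile(q,[3,50,97],axis=0).round(1).tolist())
E
```

```text
bed now [[151.1 187.2 127.1]] clock 0.1 open 1.0021747315909384 F [-0.7 -0.   0.3]
turn [-0.5248 -0.0089  0.0332] shift m [-0.1601 -0.2116 -0.0343]
scene thumb 35 [[-7.8, 55.5, 66.7], [2.3, 58.6, 71.8], [12.1, 64.5, 76.6]]
scene fin 78 [[-3.4, -38.0, 72.8], [3.9, -25.5, 88.2], [8.0, -13.2, 92.1]]
scene cap 307 [[-17.2, -88.5, 102.7], [1.5, -69.9, 106.1], [19.7, -50.5, 109.2]]
scene jaw top 110 [[-15.9, -43.4, 44.8], [16.6, -24.6, 49.6], [23.9, -11.3, 53.1]]
scene fixed 134 [[-16.8, -105.2, 44.5], [1.8, -99.2, 48.8], [22.3, -88.9, 52.3]]
side thumb 50 [[-12.6, 52.9, 57.0], [-2.7, 57.3, 70.7], [7.0, 64.5, 74.4]]
side fin 39 [[-8.2, -30.4, 80.8], [-3.2, -22.0, 89.4], [2.6, -14.7, 91.1]]
side cap 317 [[-22.0, -90.1, 102.6], [-4.0, -72.7, 105.8], [14.5, -52.6, 107.8]]
side jaw top 34 [[-24.0, -43.6, 45.6], [-22.4, -25.9, 49.5], [-18.5, -11.4, 51.3]]
side fixed 188 [[-22.1, -107.5, 44.8], [-2.6, -101.0, 48.8], [17.1, -88.6, 52.7]]
```

The rows are not in the units I measure in: shifts go in shares of 0.8 m and turns go in shares of pi rad. I convert before sending: -0.2116 m is -0.2645, -0.16 m is -0.2, -0.525 rad is -0.1671.

Emit:
move_arm:
  motion:
    - [-0.0414,-0.0006,0.0025,-0.05,-0.0663,-0.0113,0]
    - [-0.0828,-0.0013,0.0054,-0.1,-0.1325,-0.0213,0]
    - [-0.1241,-0.0022,0.008,-0.15,-0.1988,-0.0325,0]
    - [-0.1671,-0.0029,0.0105,-0.2,-0.2645,-0.0429,0]
    - [-0.1671,-0.0029,0.0105,-0.2,-0.2645,-0.0429,0]
    - [-0.1671,-0.0029,0.0105,-0.2,-0.2645,-0.0429,0]

```text
clock: 0.85
eef_pos: [411.4, -161.1, 265.5]
tcp_rot: [2.616, 0.0, 1.533]
contact_force: [-0.1, -0.2, 0.5]
opening: 0.002
grasp_force: 0.0
```

```bash
python3 go.py 0 20 64
```

```text
bed now [[-11.2  18.9 261.1]] clock 0.85 open 0.0015544832072273077 F [-0.1 -0.2  0.5]
turn [ 0.002   0.0024 -0.0035] shift m [0.0016 0.0108 0.1971]
```

In the tool's units: 0.197 m is 0.2463, 0.18 m is 0.225.

Emit:
move_arm:
  motion:
    - [0,0,0,0.0006,0.005,0.0625,0]
    - [0,0,0,0.0013,0.01,0.125,0]
    - [0,0,0,0.0019,0.0125,0.1875,0]
    - [0,0,0,0.0019,0.0125,0.225,0]
    - [0,0,0,0.0019,0.0125,0.2463,0]
    - [0,0,0,0.0019,0.0125,0.2463,0]
    - [0,0,0,0.015,0.0125,0.2463,0]
    - [0,0,0,0.0275,0.0125,0.2463,0]

```text
clock: 1.85
eef_pos: [521.6, -140.8, 100.9]
tcp_rot: [2.615, 0.0, 1.537]
contact_force: [0.3, -0.0, 0.1]
opening: -0.002
grasp_force: 0.0
```

In the tool's units: 0.06 m is 0.075, 0.056 m is 0.07.

Emit:
move_arm:
  motion:
    - [0,0,0,0.0125,0,0,0]
    - [0,0,0,0.025,0,0,0]
    - [0,0,0,0.0375,0,0,0]
    - [0,0,0,0.05,0,0,0]
    - [0,0,0,0.0625,0,0,0]
    - [0,0,0,0.07,0,0,0]
    - [0,0,0,0.075,0,0,0]
    - [0,0,0,0.075,0,0,0]

```text
clock: 2.85
eef_pos: [523.5, -81.5, 100.1]
tcp_rot: [2.617, 0.0, 1.537]
contact_force: [0.6, -0.3, -0.2]
opening: -0.002
grasp_force: 0.0
```

```bash
python3 go.py -30 20 200; python3 - <<'E'
from h import *; from go import bed
from rig import grab_frame
p,d=grab_frame("scene")
cv2.imwrite("pics/crop2.png",cv2.resize(p[190:340,280:420,::-1],None,fx=4,fy=4,interpolation=cv2.INTER_CUBIC))
E
```

```text
bed now [[  0.8 102.3  63.2]] clock 2.85 open -0.0015249014291099558 F [ 0.6 -0.3 -0.2]
turn [ 0.0014 -0.0001  0.0007] shift m [-0.0823 -0.0307 -0.1369]
```

View pics/crop2.png

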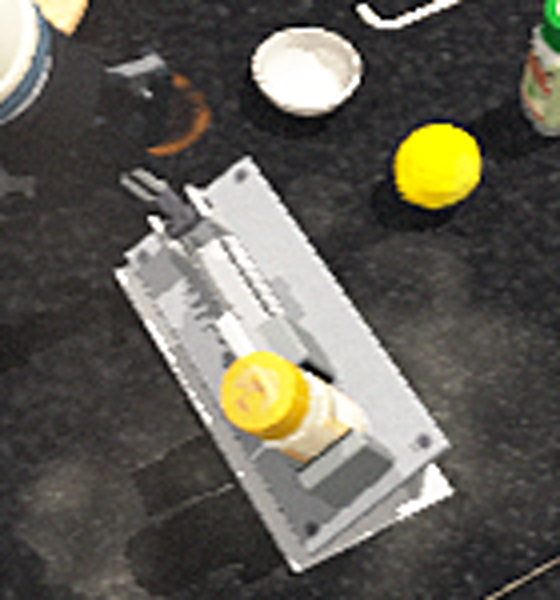

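The picture shows the jaw and the jar (cap near 265,395 in the crop) undisturbed, and the fingers past the bracket with the old thumb position empty. Next I retract, open the gripper above the fin, and check the thumb.

In the tool's units: -0.126 m is -0.1575, -0.1 m is -0.125.

Emit:
move_arm:
  motion:
    - [0,0,0,0,0,-0.0375,0]
    - [0,0,0,0,0,-0.0875,0]
    - [0,0,0,0,0,-0.125,0]
    - [0,0,0,-0.05,0,-0.125,0.0854]
    - [0,0,0,-0.1,0,-0.125,0.0854]
    - [0,0,0,-0.1575,0,-0.125,0.0854]
    - [0,0,0,-0.1575,0,-0.125,0.0854]

```text
clock: 3.78
eef_pos: [469.3, -209.5, 187.2]
tcp_rot: [2.615, 0.001, 1.532]
contact_force: [0.2, 0.5, 0.2]
opening: 0.845
grasp_force: 0.0
```

```bash
python3 go.py 0 -25 57; cat > look.py <<'E'
from h import *; from go import bed
from rig import grab_frame
for n in("scene","side"):
    p,d=grab_frame(n);P=cloud(n,d);b=bed(P.reshape(-1,3));b=b[np.isfinite(b).all(1)]
    for nm,lo,hi in(("thumb0",(-20,45,55),(20,80,80)),("thumb1",(-20,102,45),(20,135,80)),("fin0",(-15,-50,65),(15,0,95)),("fin1",(-15,0,65),(15,50,95)),("cap",(-40,-110,102),(40,-40,112))):
        q=b[((b>lo)&(b<hi)).all(1)]
        if len(q)>5: print(n,nm,len(q),np.percentile(q,[3,50,97],axis=0).round(1).tolist())
E
python3 look.py
```

```text
bed now [[  1.2 -27.5 163.5]] clock 3.775 open 0.8448853840240753 F [0.2 0.5 0.2]
turn [ 0.0027  0.0034 -0.0035] shift m [ 0.0028 -0.0015  0.1065]
scene thumb1 15 [[1.0, 108.3, 48.7], [6.8, 124.7, 66.4], [12.1, 129.5, 70.3]]
scene fin0 81 [[-2.9, -38.1, 70.8], [4.6, -25.8, 88.7], [8.1, -13.2, 92.1]]
scene cap 305 [[-17.4, -88.6, 103.1], [1.4, -70.1, 106.3], [19.4, -49.8, 108.8]]
side thumb0 11 [[-7.7, 65.9, 55.3], [-3.5, 70.3, 56.1], [1.9, 75.0, 57.0]]
side thumb1 105 [[-11.9, 104.1, 46.2], [-2.6, 116.1, 60.3], [6.5, 125.0, 68.3]]
side fin0 38 [[-8.2, -29.7, 85.6], [-3.0, -23.2, 89.1], [2.4, -13.5, 91.1]]
side cap 315 [[-21.9, -89.8, 102.5], [-3.6, -72.7, 105.8], [14.5, -52.6, 107.8]]
```

In the tool's units: 0.1055 m is 0.1319, 0.1 m is 0.125.

Emit:
move_arm:
  motion:
    - [0,0,0,0.0038,-0.0019,0.05,0.0854]
    - [0,0,0,0.0038,-0.0019,0.0938,0.0854]
    - [0,0,0,0.0038,-0.0019,0.125,0.0854]
    - [0,0,0,0.0038,-0.0019,0.1319,0.0854]
    - [0,0,0,0.0038,-0.0019,0.1319,0]
    - [0,0,0,0.0038,-0.0019,0.1319,0]
    - [0,0,0,0.0038,-0.0019,0.1319,0]
    - [0,0,0,0.0038,-0.0019,0.1319,0]
  grip_force: 30

```text
clock: 4.88
eef_pos: [520.8, -204.9, 95.2]
tcp_rot: [2.616, 0.001, 1.537]
contact_force: [-15.0, 0.5, 3.7]
opening: 0.141
grasp_force: 8.8
```

In the tool's units: 0.042 m is 0.0525, 0.036 m is 0.045.

Emit:
move_arm:
  motion:
    - [0,0,0,0.0025,0,0,0]
    - [0,0,0,0.0075,0,0,0]
    - [0,0,0,0.015,0,0,0]
    - [0,0,0,0.0225,0,0,0]
    - [0,0,0,0.03,0,0,0]
    - [0,0,0,0.0375,0,0,0]
    - [0,0,0,0.045,0,0,0]
    - [0,0,0,0.0525,0,0,0]

```text
clock: 5.88
eef_pos: [521.6, -163.1, 95.0]
tcp_rot: [2.616, 0.001, 1.536]
contact_force: [-8.1, -2.4, 8.3]
opening: 0.134
grasp_force: 33.6
```

```bash
python3 go.py
```

```text
bed now [[-1.  20.7 58.3]] clock 5.875 open 0.1339338684132834 F [-8.1 -2.4  8.3]
```

In the tool's units: 0.011 m is 0.0138, 0.009 m is 0.0113.

Emit:
move_arm:
  motion:
    - [0,0,0,0.005,0,0,0]
    - [0,0,0,0.0088,0,0,0]
    - [0,0,0,0.0113,0,0,0]
    - [0,0,0,0.0138,0,0,0]
    - [0,0,0,0.0138,0,0,0]
    - [0,0,0,0.0138,0,0,0]

```text
clock: 6.62
eef_pos: [522.0, -154.6, 95.0]
tcp_rot: [2.616, 0.005, 1.533]
contact_force: [-10.4, -12.6, 6.2]
opening: 0.131
grasp_force: 33.5
```

```bash
python3 go.py; python3 look.py
```

```text
bed now [[-0.9 29.2 58.3]] clock 6.625 open 0.1308802991573429 F [-10.4 -12.6   6.2]
scene fin1 143 [[-12.8, 7.1, 66.4], [1.7, 18.0, 87.1], [14.2, 36.0, 94.2]]
scene cap 295 [[-17.4, -87.7, 103.0], [0.9, -69.8, 105.9], [19.4, -49.7, 109.2]]
side fin1 215 [[-14.3, 5.3, 65.6], [-1.7, 17.1, 84.4], [13.9, 32.9, 93.3]]
side cap 313 [[-22.1, -89.5, 102.7], [-3.7, -73.0, 105.9], [14.5, -52.2, 108.1]]
```

In the tool's units: -0.101 m is -0.1263, -0.1 m is -0.125.

Emit:
move_arm:
  motion:
    - [0,0,0,0,0,0,0.0854]
    - [0,0,0,0,0,0,0.0854]
    - [0,0,0,0,0,0,0.0854]
    - [0,0,0,0,0,-0.05,0.0854]
    - [0,0,0,0,0,-0.1125,0.0854]
    - [0,0,0,-0.05,0,-0.125,0.0854]
    - [0,0,0,-0.1125,0,-0.125,0.0854]
    - [0,0,0,-0.1263,0,-0.125,0.0854]

```text
clock: 7.72
eef_pos: [469.4, -253.7, 182.0]
tcp_rot: [2.615, 0.002, 1.534]
contact_force: [0.6, 1.2, -0.5]
opening: 1.002
grasp_force: 0.0
```

```bash
python3 look.py;  python3 go.py -0.5 -71 50
```

```text
scene thumb0 6 [[2.2, 71.1, 55.4], [3.7, 74.4, 56.0], [7.7, 78.3, 58.5]]
scene thumb1 92 [[-7.6, 103.6, 46.5], [2.2, 117.9, 60.4], [11.5, 128.0, 68.0]]
scene cap 304 [[-17.4, -88.2, 102.9], [1.1, -69.8, 106.0], [19.7, -49.9, 109.2]]
side thumb1 93 [[-11.0, 102.9, 46.2], [-2.0, 116.4, 58.3], [6.9, 124.4, 67.7]]
side fin1 124 [[-8.4, 4.4, 66.6], [-3.5, 9.3, 86.4], [2.6, 32.7, 91.3]]
side cap 314 [[-22.2, -89.4, 102.8], [-3.9, -72.5, 106.0], [14.5, -52.0, 108.3]]
bed now [[ -1.1 -69.7 157.6]] clock 7.825 open 0.99987934702399 F [-0.   0.7  1.1]
turn [ 0.001   0.0004 -0.0016] shift m [-0.0013  0.0005  0.1076]
```

Emit:
move_arm:
  motion:
    - [0,0,0,-0.0013,0,0.0375,0.0854]
    - [0,0,0,-0.0013,0,0.075,0.0854]
    - [0,0,0,-0.0013,0,0.1125,0.0854]
    - [0,0,0,-0.0013,0,0.1338,0.0854]
    - [0,0,0,-0.0013,0,0.1338,0.05]
    - [0,0,0,-0.0013,0,0.1338,0.035]
    - [0,0,0,-0.0013,0,0.1338,0.02]
    - [0,0,0,-0.0013,0,0.1338,0.02]
  grip_force: 30

```text
clock: 8.82
eef_pos: [522.3, -253.4, 89.1]
tcp_rot: [2.616, -0.0, 1.537]
contact_force: [-5.6, 2.5, 5.9]
opening: 0.483
grasp_force: 29.6
```

In the tool's units: -0.075 m is -0.0938, -0.064 m is -0.08.

Emit:
move_arm:
  motion:
    - [0,0,0,0,0,0,0.02]
    - [0,0,0,0,0,-0.0038,0.02]
    - [0,0,0,0,0,-0.0125,0.02]
    - [0,0,0,0,0,-0.0275,0.02]
    - [0,0,0,0,0,-0.045,0.02]
    - [0,0,0,0,0,-0.0625,0.02]
    - [0,0,0,0,0,-0.08,0.02]
    - [0,0,0,0,0,-0.0938,0.02]

```text
clock: 9.82
eef_pos: [484.8, -252.7, 154.4]
tcp_rot: [2.616, 0.001, 1.537]
contact_force: [-0.2, -0.6, -0.9]
opening: 0.484
grasp_force: 29.5
```

```bash
python3 - <<'E'
from h import *; from go import *
from rig import grab_frame
p,d=grab_frame("scene");cv2.imwrite("pics/crop3.png",cv2.resize(p[130:340,200:420,::-1],None,fx=2.8,fy=2.8,interpolation=cv2.INTER_CUBIC))
for n in("scene","side"):
    d=np.load(n+"0.npy");P=cloud(n,d).reshape(-1,3)
    q=P[(abs(P[:,2]-25)<3)&(np.hypot(P[:,0]-506,P[:,1]-212)<130)]
    print(n,q[:,2].mean(),[(np.percentile(q[:,k],[.5,99.5]).round(1).tolist(),np.percentile(q[:,k],[.5,99.5]).mean()) for k in(0,1)])
p0,R0,s=cur();print(p0,s["opening"],s["grasp_force"],bed(p0))
R=np.c_[[0,1,0],[1,0,0],[0,0,-1]]
to(np.array([505,208,250.]),R)
E
```

```text
scene 25.430617841099952 [([396.7, 615.5], np.float64(506.08630848123846)), ([101.5, 321.5], np.float64(211.4766745022286))]
side 23.55171901982367 [([394.6, 610.3], np.float64(502.44872538456696)), ([100.7, 318.1], np.float64(209.4319893616414))]
[ 484.7243816  -252.82798115  155.22143497] 0.4794943389848602 29.50285469996743 [[ -0.16323857 -70.23820233 127.36699614]]
turn [ 0.5261  0.0101 -0.0331] shift m [ 0.4611  0.0518 -0.0801]
```

View pics/crop3.png

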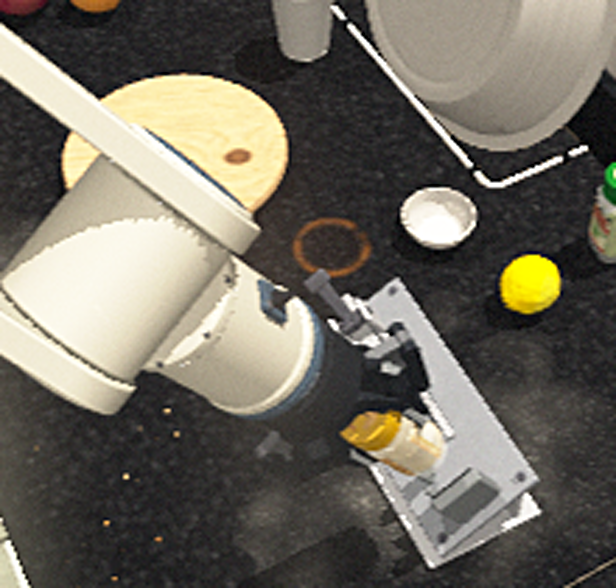

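In the tool's units: 0.15 m is 0.1875, -0.0801 m is -0.1001, 0.33 rad is 0.105.

Emit:
move_arm:
  motion:
    - [0,0,0,0,0.0125,-0.0188,0.02]
    - [0,0,0,0,0.0313,-0.05,0.02]
    - [0,0,0,0,0.0525,-0.0825,0.02]
    - [0,0,0,0.0125,0.0638,-0.1,0.02]
    - [0.0191,0.0003,-0.0013,0.0438,0.0648,-0.1001,0.02]
    - [0.0477,0.001,-0.0029,0.0875,0.0648,-0.1001,0.02]
    - [0.0764,0.0016,-0.0048,0.1375,0.0648,-0.1001,0.02]
    - [0.105,0.0019,-0.0067,0.1875,0.0648,-0.1001,0.02]

```text
clock: 10.88
eef_pos: [494.7, -101.7, 249.1]
tcp_rot: [2.949, 0.003, 1.558]
contact_force: [0.8, -0.5, -0.7]
opening: 0.481
grasp_force: 29.7
```

```bash
python3 - <<'E'
from go import *
p0,R0,s=cur();print(p0,s["opening"],s["grasp_force"])
to(np.array([504,210,250.]),np.c_[[0,1,0],[1,0,0],[0,0,-1]])
E
```

```text
[ 494.74826822 -101.7479714   249.13525798] 0.48122059038303655 29.654240731615573
turn [ 0.1929  0.0042 -0.0124] shift m [ 0.3118  0.0055 -0.0008]
```

In the tool's units: 0.312 m is 0.39, 0.0055 m is 0.0069, 0.003 rad is 0.001.

Emit:
move_arm:
  motion:
    - [0.0223,0.0003,-0.0013,0.05,0.0013,0,0.02]
    - [0.0414,0.0006,-0.0025,0.1063,0.0025,0,0.02]
    - [0.0541,0.001,-0.0032,0.1688,0.0038,0,0.02]
    - [0.0614,0.0013,-0.0038,0.2313,0.005,0,0.02]
    - [0.0614,0.0013,-0.0038,0.2938,0.0063,0,0.02]
    - [0.0614,0.0013,-0.0038,0.3438,0.0069,0,0.02]
    - [0.0614,0.0013,-0.0038,0.3775,0.0069,0,0.02]
    - [0.0614,0.0013,-0.0038,0.39,0.0069,0,0.02]

```text
clock: 11.88
eef_pos: [503.9, 210.5, 249.0]
tcp_rot: [3.14, -0.001, 1.572]
contact_force: [0.5, -0.4, -0.6]
opening: 0.485
grasp_force: 29.6
```

```bash
python3 - <<'E'
from go import *; from h import *
from rig import grab_frame
p,d=grab_frame("side");cv2.imwrite("pics/side4.png",cv2.resize(p[60:280,180:420,::-1],None,fx=2.5,fy=2.5))
p0,R0,s=cur();print(p0,s["opening"],s["grasp_force"])
to(np.array([504,210,84.]),np.c_[[0,1,0],[1,0,0],[0,0,-1]])
P=cloud("side",d).reshape(-1,3);c=p[...,:3].reshape(-1,3)
q=P[(np.hypot(P[:,0]-p0[0],P[:,1]-p0[1])<30)&(P[:,2]<p0[2]-3)&(P[:,2]>60)]
print("lowest jar z",np.percentile(q[:,2],[0,1,3]) if len(q) else None)
for z in(200,210,220,230): 
    k=q[abs(q[:,2]-z)<5]; print(z,len(k),k.mean(0).round(1) if len(k) else "")
E
```

```text
[503.91846603 210.6915713  248.99389277] 0.4829332041195855 29.61178664350882
turn [ 0.0018 -0.0012  0.0013] shift m [-0.0009 -0.0002  0.165 ]
lowest jar z [196.71338043 197.90873549 199.29893578]
200 46 [497.1 194.7 201.4]
210 64 [496.9 194.9 209.9]
220 71 [496.7 194.6 220.1]
230 65 [498.  194.7 229.8]
```

View pics/side4.png

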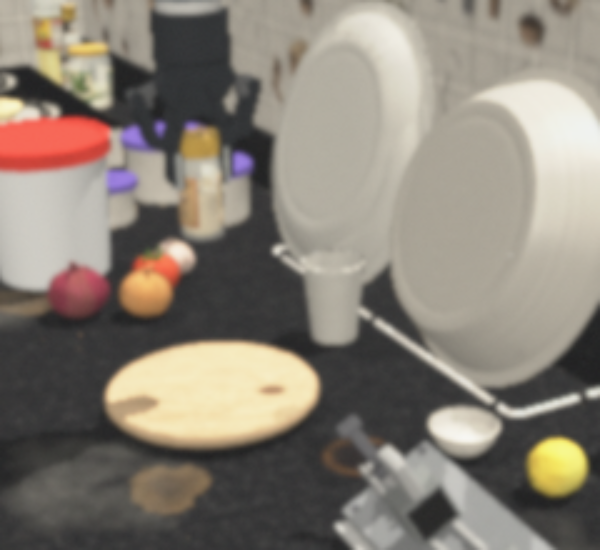

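The jar hangs upright over the board (crop 200,185) with its underside at about z 197, so the TCP needs to end near z 76–77.

In the tool's units: 0.165 m is 0.2063, 0.16 m is 0.2.

Emit:
move_arm:
  motion:
    - [0,0,0,0,0,0.025,0.02]
    - [0,0,0,0,0,0.0625,0.02]
    - [0,0,0,0,0,0.1063,0.02]
    - [0,0,0,0,0,0.15,0.02]
    - [0,0,0,0,0,0.1813,0.02]
    - [0,0,0,0,0,0.2,0.02]
    - [0,0,0,0,0,0.2063,0.02]
    - [0,0,0,0,0,0.2063,0.02]

```text
clock: 12.92
eef_pos: [504.7, 209.2, 84.6]
tcp_rot: [3.139, -0.001, 1.571]
contact_force: [0.1, -0.2, -1.4]
opening: 0.484
grasp_force: 29.6
```

In the tool's units: 0.005 m is 0.0063, 0.001 m is 0.0013.

Emit:
move_arm:
  motion:
    - [0,0,0,0,0,0.0013,0.02]
    - [0,0,0,0,0,0.0025,0.02]
    - [0,0,0,0,0,0.0038,0.02]
    - [0,0,0,0,0,0.005,0.02]
    - [0,0,0,0,0,0.0063,0.02]
    - [0,0,0,0,0,0.0063,0.02]

```text
clock: 13.68
eef_pos: [504.2, 209.3, 79.1]
tcp_rot: [3.14, -0.001, 1.571]
contact_force: [0.4, 0.5, -0.3]
opening: 0.482
grasp_force: 29.6
```

In the tool's units: 0.002 m is 0.0025, 0.001 m is 0.0013.

Emit:
move_arm:
  motion:
    - [0,0,0,0,0,0.0006,0.02]
    - [0,0,0,0,0,0.0013,0.02]
    - [0,0,0,0,0,0.0019,0.02]
    - [0,0,0,0,0,0.0025,0.02]
    - [0,0,0,0,0,0.0025,0.02]

```text
clock: 14.3
eef_pos: [504.3, 209.3, 77.1]
tcp_rot: [3.14, -0.001, 1.571]
contact_force: [-0.0, -0.1, -0.8]
opening: 0.481
grasp_force: 29.6
```

In the tool's units: 0.0015 m is 0.0019, 0.001 m is 0.0013.

Emit:
move_arm:
  motion:
    - [0,0,0,0,0,0.0006,0.02]
    - [0,0,0,0,0,0.0013,0.02]
    - [0,0,0,0,0,0.0019,0.02]
    - [0,0,0,0,0,0.0019,0.02]

```text
clock: 14.8
eef_pos: [504.3, 209.3, 75.7]
tcp_rot: [3.14, -0.001, 1.571]
contact_force: [0.5, -0.2, -0.6]
opening: 0.487
grasp_force: 29.7
```

In the tool's units: 0.0015 m is 0.0019, 0.001 m is 0.0013.

Emit:
move_arm:
  motion:
    - [0,0,0,0,0,0.0006,0.02]
    - [0,0,0,0,0,0.0013,0.02]
    - [0,0,0,0,0,0.0019,0.02]
    - [0,0,0,0,0,0.0019,0.02]

```text
clock: 15.3
eef_pos: [504.4, 209.6, 75.6]
tcp_rot: [3.139, -0.001, 1.571]
contact_force: [-6.0, -1.0, 17.2]
opening: 0.482
grasp_force: 31.4
```

In the tool's units: -0.001 m is -0.0013.

Emit:
move_arm:
  motion:
    - [0,0,0,0,0,-0.0013,0.02]
    - [0,0,0,0,0,-0.0013,0.05]
    - [0,0,0,0,0,-0.0013,0.065]
    - [0,0,0,0,0,-0.0013,0.08]
    - [0,0,0,0,0,-0.0013,0.0854]
    - [0,0,0,0,0,-0.0013,0.0854]

```text
clock: 16.05
eef_pos: [504.4, 209.3, 75.1]
tcp_rot: [3.14, -0.001, 1.571]
contact_force: [-0.6, 0.1, -0.3]
opening: 1.0
grasp_force: 0.0
```

Emit:
move_arm:
  motion:
    - [0,0,0,0,0,-0.025,0.0854]
    - [0,0,0,0,0,-0.0625,0.0854]
    - [0,0,0,0,0,-0.1125,0.0854]
    - [0,0,0,0,0,-0.1625,0.0854]
    - [0,0,0,0,0,-0.2125,0.0854]
    - [0,0,0,0,0,-0.2125,0.0854]
    - [0,0,0,0,0,-0.2125,0.0854]

```text
clock: 16.92
eef_pos: [503.7, 209.1, 244.7]
tcp_rot: [3.14, -0.001, 1.571]
contact_force: [-0.1, -0.7, -0.3]
opening: 0.999
grasp_force: 0.0
```

```bash
python3 look.py; python3 - <<'E'
from h import *
from rig import grab_frame
p,d=grab_frame("side");cv2.imwrite("pics/side5.png",cv2.resize(p[120:340,180:430,::-1],None,fx=2.4,fy=2.4))
P=cloud("side",d).reshape(-1,3)
q=P[(np.hypot(P[:,0]-504,P[:,1]-210)<50)&(P[:,2]>35)&(P[:,2]<136)]
for z in(45,75,105,125): k=q[abs(q[:,2]-z)<7]; print(z,len(k),k.mean(0).round(1))
print("top",np.percentile(q[:,2],99))
E
```

```text
scene thumb1 92 [[-7.9, 103.8, 45.4], [2.0, 118.6, 61.3], [11.0, 127.9, 68.6]]
scene fin1 112 [[-3.3, 7.0, 65.8], [3.7, 18.2, 87.0], [8.0, 36.0, 92.0]]
side thumb1 102 [[-11.5, 104.7, 47.1], [-2.7, 116.7, 60.2], [6.8, 125.3, 68.2]]
side fin1 122 [[-8.4, 5.2, 65.7], [-3.4, 10.4, 85.9], [2.6, 33.4, 90.9]]
45 77 [497.1 192.5  45. ]
75 80 [496.9 193.3  74.9]
105 75 [496.9 194.5 104.8]
125 140 [501.5 201.5 126.5]
top 130.27016880195413
```

View pics/side5.png

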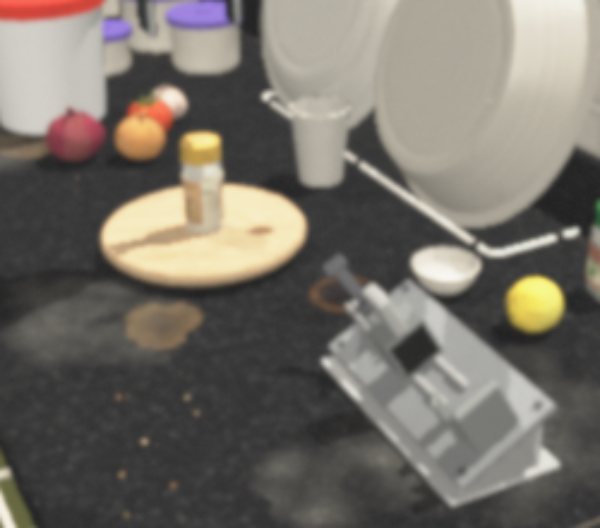

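The jar stands upright at the middle of the board (crop 202,185). The jaw is back (fin at bed y 7–36), the pawl is flipped (thumb at 338,268), and the bowl, cup and lemon are where they were.

```bash
python3 -c "
from rig import order; print(order.sign_off())"
```

```text
the job is handed in; nothing more can be done
None
```

I handed the job in at about 17 s of the 61 s allowed: the jar stands upright and released near the centre of the board, the jaw is at its rear stop, the pawl is flipped over and the bystanders are in place, but sign-off returned no verdict.

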